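# Reset a tripped block heater through its reset hole

## Robot

A 6-joint arm with a two-finger parallel gripper is mounted at the origin on the work surface. World frame = base frame: x ahead of the robot, y to its left, z up, the work surface at z = 0. Lengths are in mm, angles in rad, forces in N, time in s.
With the tool pointing down it reaches from about 325 to 775 mm from the base axis. Payload 9.3 kg.
Tool frame: the origin (TCP) lies between the finger pads; the fingertips stand 8 mm ahead of it and the grasp point (between the pads) lies 11 mm behind it; x points along the fingers, z is the direction in which the jaws open and shut, and the axes are right-handed (so a half turn about x gives the same grasp; the last joint's range is limited). The gripper opens to 85 mm and grips with 20 to 120 N. Pads are 22 mm wide; open, the fingers measure 114 mm over their backs; the gripper's body (76 mm by 85 mm) begins 54 mm behind the grasp point. The pads swing forward as they close: fully open they stand 13 mm farther back than shut.
Start: joints at [1.146, 0.259, 0.021, 1.334, 0, 1.418], TCP at [147.658, 529.806, 239.279] pointing down, gripper open.
Joint ranges: [-3.04, 3.04], [-0.91, 1.82], [-1.04, 1.36], [-1.92, 1.95], [-1.52, 1.45], [-3.14, 3.14]. Speed limits (rad/s): [2.22, 2.22, 2.79, 3.14, 3.14, 3.14].

## Interface

Orientations are given as a unit quaternion [w, x, y, z].
In Python, from station import bot gives the robot as it stands.
- The arm moves only by the tool servo_tool, never from a script. Its arguments are lists of equal length, an entry for each row: "offset": the shift along the tool's x, y, z in units of 60 mm (1.0 is 60 mm), a list of three; "rot": the turn, a rotation vector about the tool's x, y, z in units of 6 degrees (1.0 is 6 degrees), a list of three. In form: {"offset": [[dx, dy, dz], ...], "rot": [[rx, ry, rz], ...]}. A call has 1 to 10 rows; each row is the pose to reach, as a shift and turn from the pose commanded when the call began, along the tool's axes at that moment; what a row does not reach only later rows make up. A row lasts 1/8 s, in which the tool goes at most 62.5 mm and 10.7 degrees, less where a joint would pass 70% of its speed; a pose out of reach is approached as far as the arm can. A call with a gripper value outside its range is refused whole. "jaw" is the opening, from -1 (shut) to 1 (fully open), so that 0 is half open, set as the call begins (left out, the last holds). The fingers move at their own pace and stop on an object; "force" is the grip in N (left out, the last holds). Time passes only in rows, so rows that repeat a pose let the fingers close. It gives the time, the measured TCP pose, the force and the opening at its end, in the units of the state.
- bot.get_obs(): the state, without advancing time (a new reading comes with each control period).
- bot.capture(name): name is "scene" or "top" or "wrist"; returns a dict with "img" (480x640x3 uint8, red, green, blue), "camera_matrix" (3x3 intrinsics, pixels), "k1" (the pictures are not rectified: a ray, as slopes to the right and down, at radius r is drawn at 1 + k1 r^2 times it, then the intrinsics apply), "world_to_cam" (4x4, takes a point from world to camera coordinates); the wrist camera has in their place "T_tool_cam" (4x4, takes a point from camera to tool coordinates, whose origin is the TCP and whose axes are the tool frame's). Camera axes: x right, y down, z forward; pixel columns grow to the right and rows downward; lengths in mm; the calibration is good to about 2 mm. A picture is of the moment at which its call begins: read the wrist's pose just before it. There is no depth.
- bot.job_done(): hands the job in, once; it reports no verdict.
Trained networks look in a picture, given as the dict that the camera call returned (one of the last four; its "shot" number tells which), for a name from the list of things; names that differ only in an ending like _2 or _b are one class to them, and where a whole thing is asked for, a point or a joint stands for the part that bears it (a point fixed in the world has none). Each returns a list of dicts, best first, with "p" (0 to 1); they miss things now and then, are a little off and sometimes report something else, mostly with a low value. They report only what shows in the picture. A call takes as long as a camera call. They do not tell look-alikes from the thing itself.
- bot.silhouettes(label, picture): "pixels" (480x640 bool, what is visible of it) and "point" ([column, row] in pixels, amid what is visible of it).
The state is a dict: "time": time; "q": joint angles; "joint_vel": joint speeds; "joint_efforts": joint torques, N m; "position": TCP position; "tool_rot": TCP orientation; "contact_force": force on the tool from outside, world axes, zero at the start; "ft_torque": the same for the moment, N m; "gripper_width": finger opening in mm.
Only numpy, scipy, OpenCV 4.12 (cv2) and the standard library are available. Lean on these libraries where they do the work, as an engineer would, in place of code of your own. Each camera call takes 0.05 s, during which the arm holds its last target. There are 200 camera calls.

## Task

The block heater's over-temperature cut-out has tripped. Flip the cam lever on its top fully over to its far side to free the sliding cover, slide the cover fully open by its tab, then take the stylus out of the tool holder, reach it down through the uncovered hole and press the recessed reset button fully down. Finish while still gripping the stylus and holding the button down with it, and leave the other tools, bottles and vessels standing where they are.

Things in the scene. Friction and masses are not known exactly. Their poses are not given: they have to be found in the camera images.
- heater: block heater, fixed box 200 x 280 x 85 mm (x, y, z); origin at the centre of its underside. On its top, in its frame (mm): reset hole at (0, -70); cover guide rails 8 mm high along y at x = -30 and 30; cam lever at the far (+x) side of the cover; heating block with vials, up to 52 mm above the top, at x = -50 to 80, y = 90 to 135; a loose vial near (-70, 30)
- reset_hole (a point): centre of the reset hole's mouth, on the heater's top; round upright hole 18 mm across, hidden under the cover while that is shut; axes as the heater's
- button_top (a point): centre of the top of the recessed reset button, a 15 mm round button in the hole, 25 mm below the hole's mouth when up
- reset_button (a joint): 0 up to 0.006 m fully down; spring, 2 N to start, 6 N at full travel, then a hard stop
- cover (a joint): sliding cover, a steel plate 52 x 50 x 4 mm over the hole; 0 shut, 0.055 m fully open; slides along the heater's +y against about 2 N of friction and stays where it is left; blocked while the lever is locked
- cover_tab (a point): top centre of the upright tab by which the cover is slid; the tab is 26 mm (heater x) by 10 mm (heater y, the way to pinch it) and stands 22 mm above the plate; its top is 28 mm above the heater's top; shut, it stands 15 mm to +y of the hole's centre
- cam_lever (a joint): cam lever hinged about the heater's y axis; 0 locked: its arm leans 30 degrees from upright towards the heater's near side (-x), and its flat 25 mm nose lies across the way of the cover; 1.22 free: arm leans 40 degrees to the far side (+x), nose up. Stiff (0.08 N m), stays where it is left; pushing the arm over towards +x frees the cover
- lever_pivot (a point): lever's hinge axis, 12 mm above the heater's top, 42 mm to +x and 40 mm to +y of the hole's centre, between two bracket cheeks 20 mm high and 28 mm apart over all (y); axes as the heater's
- lever_tip (a point): end of the lever's arm, 60 mm from the pivot; the arm's outer 24 mm is a round grip 14 mm across, the rest is 7 mm thick and 12 mm wide (y)
- holder: fixed wooden tool holder, block 70 x 150 x 60 mm (its x, y, z) with three 11 mm holes in a row along y at y = -45, 0, 45; the tools stand in them on the holes' floor 15 mm above the bench; origin at the centre of its underside
- stylus: the stylus: straight steel shaft 9 mm across and 85 mm long below a square black plastic grip 16 x 16 mm that reaches from 85 to 145 mm above the tip, 60 g; stands upright in one of the holder's three holes, sides of the grip along the holder's x and y; origin at its tip (lower end), z up along it
- spatula: spatula in the same holder, flat steel blade 26 x 3 mm at the top, 140 mm long; not needed, leave it in its hole; origin at its lower end
- pestle: small pestle in the same holder, round black bulb 30 mm across at the top, 130 mm long; not needed, leave it in its hole; origin at its lower end
- vial: standing on the heater's top, capped vial 22 mm across, 45 mm high; leave it alone; origin at the centre of its underside
- jar: standing amber jar 54 mm across, 75 mm high; leave it alone; origin at the centre of its underside
- beaker: standing glass beaker 70 mm across, 85 mm high; leave it alone; origin at the centre of its underside
- bottle_a: standing reagent bottle 50 mm across, 110 mm high; leave it alone; origin at the centre of its underside
- bottle_b: standing reagent bottle 50 mm across, 110 mm high; leave it alone; origin at the centre of its underside
- flask: standing red vacuum flask 64 mm across, 160 mm high; leave it alone; origin at the centre of its underside
Mind the look-alikes: they are no part of the job. What is shaped like the stylus but blue or orange is not meant.

How it is judged (in metres and radians):
On the way, in this order (a step that is already met when the one before it is completed fails the run):
1. cam lever flipped over (value of joint cam_lever above 0.9 rad), for 0.2 s.
2. cover slid open (value of joint cam_lever above 0.9 rad and value of joint cover above 0.045 m), for 0.2 s.
3. stylus reached into the reset hole (horizontal distance between stylus and reset_hole below 0.009 m and z of stylus in the frame of reset_hole below -0.01 m), for 0.1 s.
At the end, for the whole second after the job is handed in: fingers grip the stylus (over 3 N); its tip is in the reset hole, over 10 mm deep, within 9 mm of the axis, and presses the button (over 2 N) down more than 4.5 of its 6 mm; the lever is past 0.9 of 1.22 rad and the cover open more than 45 of 55 mm (all of step 2 and all of step 3 and value of joint reset_button above 0.0045 m and contact force between stylus and reset_button above 2 N and contact force between the fingers and stylus above 3 N); the arm keeps its last pose, push and grip.
It fails at once if another tool in the holder pushed over or shifted by more than 30 mm (distance of any of spatula, pestle from where it was at the start of the episode above 0.03 m or angle between any of spatula, pestle's own z axis and vertical above 0.5 rad).
It fails at once if the vial on the heater pushed over or shifted by more than 30 mm (distance of vial from where it was at the start of the episode above 0.03 m or angle between vial's own z axis and vertical above 0.5 rad).
It fails at once if a bottle, jar, beaker or flask pushed over or shifted by more than 30 mm (distance of any of jar, beaker, bottle_a, bottle_b, flask from where it was at the start of the episode above 0.03 m or angle between any of jar, beaker, bottle_a, bottle_b, flask's own z axis and vertical above 0.5 rad).
It also fails if it takes over 58 s, if anything falls off the work surface, if the arm or the gripper's body presses on something with over 40 N, if the wrist force passes 120 N, or if a joint passes its speed limit or range.

## Working session

There is one attempt and no reset: what is moved stays moved. The work goes in short steps, Python scripts to look and compute and a tool call to move; the robot and the scene stay as the last step left them, time stands still between calls to the robot, and variables do not carry over. Pictures are saved under pics/ and viewed, about 8 in all and at most 12, crops included, and the job is handed in when it is done.

Besides the shell and the picture viewer there is one more tool, called after "Emit:" as a command line: name --argument value ..., lists and objects as JSON in quotes. servo_tool: Moves the arm, as the interface text tells. Its arguments: {"type":"object","properties":{"offset":{"type":"array","items":{"type":"array","items":{"type":"number"}}},"rot":{"type":"array","items":{"type":"array","items":{"type":"number"}}},"jaw":{"type":"number"},"force":{"type":"number"}},"required":["offset","rot"]}

```bash
ls; mkdir -p pics; cat > h.py <<'E'
import numpy as np, cv2
from scipy.spatial.transform import Rotation as R
from station import bot
def save(p,n): cv2.imwrite('pics/'+n+'.png',p['img'][:,:,::-1])
def obs():
    o=bot.get_obs(); q=o['tool_rot']; return o,np.array(o['position']),R.from_quat([q[1],q[2],q[3],q[0]]).as_matrix()
def c2w(p,pose=None):
    if 'world_to_cam' in p: return np.linalg.inv(np.array(p['world_to_cam']))
    T=np.eye(4);T[:3,:3]=pose[2];T[:3,3]=pose[1]; return T@np.array(p['T_tool_cam'])
def ray(p,uv,pose=None):
    K=np.array(p['camera_matrix']);d=np.linalg.solve(K,[uv[0],uv[1],1])[:2]
    s=d.copy()
    for _ in range(20): s=d/(1+p['k1']*(s@s))
    T=c2w(p,pose);v=T[:3,:3]@np.array([s[0],s[1],1]);return T[:3,3],v
def atz(p,uv,z,pose=None):
    o,v=ray(p,uv,pose);return o+v*(z-o[2])/v[2]
def proj(p,X,pose=None):
    c=np.linalg.inv(c2w(p,pose))@np.append(X,1);s=c[:2]/c[2];s=s*(1+p['k1']*(s@s))
    return (np.array(p['camera_matrix'])@np.append(s,1))[:2]
def tri(rs):
    A=np.zeros((3,3));b=np.zeros(3)
    for o,v in rs:
        v=v/np.linalg.norm(v);M=np.eye(3)-np.outer(v,v);A+=M;b+=M@o
    return np.linalg.solve(A,b)
E
python3 - <<'E'
from h import *
np.set_printoptions(precision=1,suppress=True)
o,p,M=obs();print(o,M)
P={n:bot.capture(n) for n in('scene','top')}
for n in P:
    save(P[n],n+'0');T=c2w(P[n]);print(n,T,P[n]['camera_matrix'],P[n]['k1'])
    for l in ['heater','cover_tab','cam_lever','lever_tip','holder','stylus','spatula','pestle','vial','jar','beaker','bottle_a','flask']:
        r=bot.silhouettes(l,P[n]);print(n,l,[(round(x['p'],2),np.round(x['point']),int(x['pixels'].sum())) for x in r[:4]])
E
```

```text
pics
{'time': 0.0, 'q': array([1.1, 0.3, 0. , 1.3, 0. , 1.4]), 'joint_vel': array([-0., -0., -0.,  0., -0.,  0.]), 'joint_efforts': array([ -0. , -55.6,  34.5,   0. ,  -0. ,  -0. ]), 'position': array([147.5, 529.5, 238.7]), 'tool_rot': array([ 0.6, -0.4,  0.6,  0.4]), 'contact_force': array([0.2, 0.3, 0.1]), 'ft_torque': array([0., 0., 0.]), 'gripper_width': 85.41043707253857} [[-0.  -1.   0.3]
 [-0.   0.3  1. ]
 [-1.   0.  -0. ]]
scene [[   0.     0.6   -0.8 1564. ]
 [   1.    -0.     0.   -61.8]
 [   0.    -0.8   -0.6  875.8]
 [   0.     0.     0.     1. ]] [[577.7   0.  320.5]
 [  0.  577.7 242.5]
 [  0.    0.    1. ]] 0.03402204789895728
scene heater [(0.96, array([286., 246.]), 10455), (0.45, array([275., 230.]), 195), (0.24, array([427., 224.]), 295)]
scene cover_tab [(0.79, array([261., 235.]), 363), (0.33, array([426., 226.]), 328)]
scene cam_lever [(0.55, array([275., 229.]), 192)]
scene lever_tip [(0.7, array([276., 231.]), 235)]
scene holder [(0.71, array([422., 258.]), 1786)]
scene stylus [(0.81, array([432., 258.]), 334), (0.74, array([396., 253.]), 266), (0.72, array([
[... 912 characters left out ...]
ever [(0.44, array([363., 248.]), 129)]
top lever_tip [(0.63, array([362., 243.]), 101), (0.34, array([378., 253.]), 480)]
top holder [(0.82, array([225., 254.]), 1753)]
top stylus [(0.6, array([221., 206.]), 116), (0.57, array([233., 248.]), 77), (0.41, array([264., 279.]), 81)]
top spatula [(0.52, array([215., 250.]), 42), (0.15, array([350., 262.]), 10169)]
top pestle [(0.48, array([196., 249.]), 144)]
top vial [(0.65, array([349., 294.]), 67)]
top jar [(0.67, array([379., 254.]), 462), (0.6, array([201., 328.]), 514)]
top beaker [(0.67, array([126., 317.]), 933)]
top bottle_a [(0.89, array([160., 203.]), 499), (0.8, array([229., 165.]), 437)]
top flask [(0.95, array([512., 273.]), 1065)]
```

View pics/scene0.png

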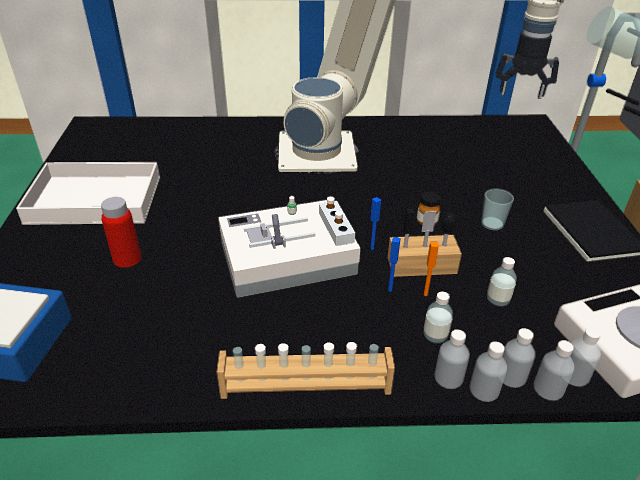

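View pics/top0.png

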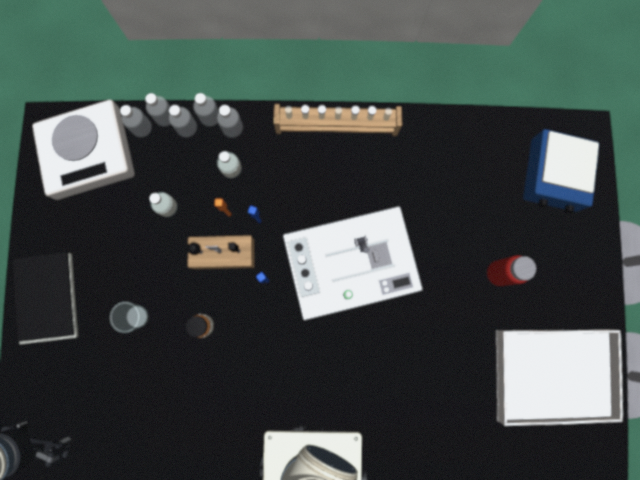

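The scene view shows the heater at about (290,245) and the holder at (424,255). In the top view the lever is near (361,243), the cover near (379,255), and the holder's tools are the pestle (193,248), the spatula (215,249) and a black stylus (233,248). The blue and orange tools standing free are look-alikes.

```bash
python3 - <<'E'
from h import *
np.set_printoptions(precision=1,suppress=True)
t=bot.capture('top');s=bot.capture('scene')
def rect(l,z):
    m=bot.silhouettes(l,t)[0]['pixels'].astype(np.uint8)
    m=cv2.morphologyEx(m,cv2.MORPH_CLOSE,np.ones((15,15)))
    c=max(cv2.findContours(m,0,1)[0],key=cv2.contourArea)
    W=np.array([atz(t,q[0],z)[:2] for q in c],np.float32); print(l,cv2.minAreaRect(W)); return W
rect('heater',85);rect('holder',60)
for c in [(284,236),(401,207),(422,290),(304,319)]: print('corner',atz(t,c,85))
for c in [(187,238),(253,236),(253,266),(188,269)]: print('hold',atz(t,c,60))
for l,z in [('stylus',160),('pestle',135),('spatula',145)]:
    for r in bot.silhouettes(l,t)[:4]: print(l,r['point'],atz(t,r['point'],z))
for l,z in [('vial',40),('jar',75),('beaker',85),('bottle_a',100),('flask',150)]:
    for r in bot.silhouettes(l,t)[:2]: print(l,r['p'],atz(t,r['point'],z))
E
```

```text
heater ((516.1240234375, -84.48678588867188), (199.81336975097656, 283.8353576660156), 14.989106178283691)
holder ((536.833984375, 224.9232177734375), (77.86174011230469, 162.13232421875), 2.0914933681488037)
corner [574.3  74.5  85. ]
corner [ 647.4 -198.6   85. ]
corner [ 453.6 -245.8   85. ]
corner [384.3  24.6  85. ]
hold [569.5 307.8  60. ]
hold [576.7 149.8  60. ]
hold [505.3 147.5  60. ]
hold [495.5 301.8  60. ]
stylus [256.9, 215.7] [607.4 130.  160. ]
stylus [229.7, 250.5] [530.  186.6 160. ]
stylus [362.9, 246.1] [ 544.1 -101.8  160. ]
pestle [194.8, 245.1] [543.6 269.7 135. ]
pestle [161.1, 200.1] [645.  352.4 135. ]
spatula [195.7, 247.8] [536.4 265.  145. ]
spatula [213.2, 248.9] [534.6 225.9 145. ]
vial 0.42 [541.2 226.8  40. ]
vial 0.41 [450.1 -79.   40. ]
jar 0.95 [362.9 265.2  75. ]
beaker 0.61 [442.8 -84.1  85. ]
beaker 0.56 [381.1 428.   85. ]
bottle_a 0.82 [646.8 361.6 100. ]
bottle_a 0.76 [740.6 210.6 100. ]
flask 0.96 [ 496.1 -430.5  150. ]
```

```bash
cat >> h.py <<'E'
HC=np.array([516.1,-84.5]);HY=np.radians(15.0)
def hw(x,y,z):  # hole-frame (axes as heater, z above heater top) -> world
    c,s=np.cos(HY),np.sin(HY);v=np.array([[c,-s],[s,c]])@np.array([x,y-70])
    return np.array([*(HC+v),85+z])
def plan(X,yaw,flip=1):  # yaw: world angle of tool z
    o,p,M=obs();z=np.array([np.cos(yaw),np.sin(yaw),0]);x=np.array([0,0,-1.]);D=np.stack([x,np.cross(z,x),z],1)
    d=M.T@(np.array(X)-p)/60;r=np.degrees(R.from_matrix(M.T@D).as_rotvec())/6
    print('t',round(float(o['time']),2),'pos',p.round(1),'w',round(float(o['gripper_width']),1),'F',np.round(o['contact_force'],1),'target',np.round(X,1),'off',d.round(3),'rot',r.round(3))
E
python3 - <<'E'
from h import *
o,p,M=obs();print(np.degrees(np.arctan2(M[1,2],M[0,2])),hw(0,0,0),hw(0,15,28),hw(12,40,64),M.round(3))
plan([525,-130,290],HY+np.pi/2)
E
```

```text
74.42802989123894 [ 534.21733316 -152.11480784   85.        ] [ 530.33504748 -137.62592045  113.        ] [ 535.45568127 -110.37194625  149.        ] [[ 0.    -0.963  0.268]
 [-0.     0.268  0.963]
 [-1.    -0.    -0.   ]]
t 2.0 pos [147.6 529.8 239.3] w 85.3 F [-0.  -0.1  0.4] target [ 525 -130  290] off [-0.845 -9.01  -8.905] rot [-5.095 -0.     0.   ]
```

Emit:
servo_tool --offset '[[-0.5,-0.4,-0.4],[-0.85,-1.2,-1.2],[-0.85,-2,-2],[-0.85,-2.7,-2.7],[-0.85,-3.4,-3.4],[-0.85,-4.1,-4.1],[-0.85,-4.8,-4.8],[-0.85,-5.5,-5.5],[-0.85,-6.2,-6.2],[-0.85,-6.9,-6.9]]' --rot '[[0,0,0],[-0.5,0,0],[-1,0,0],[-1.5,0,0],[-2,0,0],[-2.5,0,0],[-3,0,0],[-3.5,0,0],[-4,0,0],[-4.5,0,0]]' --jaw -1

```text
time: 3.25
position: [435.9, 17.8, 290.6]
tool_rot: [-0.448, 0.548, -0.447, -0.547]
contact_force: [2.0, -0.6, -0.0]
gripper_width: 0.0
```

```bash
python3 -c "
from h import *
plan([525,-130,290],HY+np.pi/2)"
```

```text
t 3.25 pos [435.9  17.8 290.6] w 0.0 F [ 2.  -0.6 -0. ] target [ 525 -130  290] off [ 0.011 -0.964 -2.71 ] rot [-0.584 -0.002  0.008]
```

Emit:
servo_tool --offset '[[0,-0.3,-0.9],[0,-0.6,-1.8],[0,-0.95,-2.7],[0,-0.95,-2.7],[0,-0.95,-2.7]]' --rot '[[-0.3,0,0],[-0.58,0,0],[-0.58,0,0],[-0.58,0,0],[-0.58,0,0]]'

```text
time: 3.88
position: [523.1, -127.6, 290.0]
tool_rot: [0.431, -0.56, 0.431, 0.561]
contact_force: [0.0, 0.6, -0.5]
gripper_width: -0.2
```

```bash
python3 - <<'E'
from h import *
plan([525,-130,290],HY+np.pi/2)
ps=obs();w=bot.capture('wrist');save(w,'w1')
print(np.round(w['T_tool_cam'],2))
for n,X in dict(hole=hw(0,0,6),tab=hw(0,15,28),piv=hw(42,40,12),tip=hw(12,40,64),c1=hw(-100,-70,0),c2=hw(100,-70,0),c3=hw(100,210,0)).items(): print(n,proj(w,X,ps).round())
for l in ['heater','cover_tab','lever_tip','cam_lever','vial']:
    print(l,[(round(r['p'],2),r['point'],int(r['pixels'].sum())) for r in bot.silhouettes(l,w)[:2]])
E
```

```text
t 3.88 pos [ 523.1 -127.6  290. ] w -0.2 F [ 0.   0.6 -0.5] target [ 525 -130  290] off [-0.001 -0.021 -0.046] rot [-0.022  0.007 -0.007]
[[   0.     -0.26    0.97 -133.95]
 [  -0.     -0.97   -0.26   67.66]
 [   1.     -0.     -0.      1.01]
 [   0.      0.      0.      1.  ]]
hole [291. 219.]
tab [308. 225.]
piv [338. 268.]
tip [341. 253.]
c1 [204.  99.]
c2 [220. 322.]
c3 [515. 321.]
heater [(0.57, [376.0, 204.5], 69427), (0.3, [298.6, 216.3], 3424)]
cover_tab [(0.9, [299.2, 218.3], 3537)]
lever_tip [(0.59, [332.4, 257.1], 766)]
cam_lever [(0.61, [337.1, 257.2], 700)]
vial [(0.81, [414.1, 136.9], 804)]
```

View pics/w1.png

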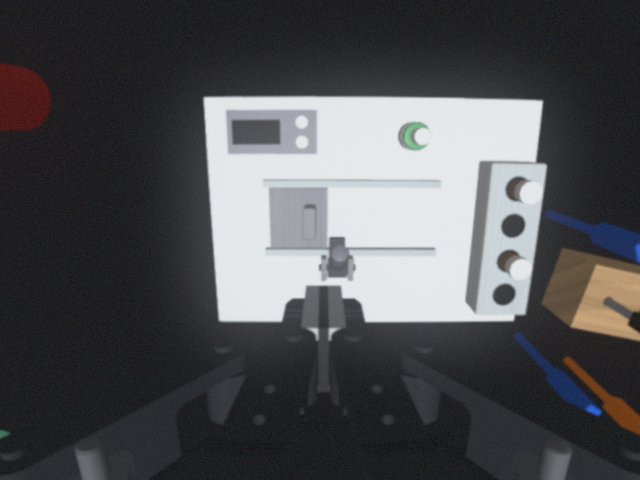

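The picture agrees with the model: the tab is near (310,223) and the lever tip near (340,254), both within 2 px of prediction. Next I flip the lever.

```bash
python3 -c "
from h import *
for a in [(-25,40,50),(46,40,50)]: plan(hw(*a),HY+np.pi/2)"
```

```text
t 4.17 pos [ 523.  -126.8  290.8] w -0.0 F [0.  0.5 0.3] target [ 499.7 -119.9  135. ] off [2.597 0.347 0.211] rot [-0.004 -0.005  0.006]
t 4.17 pos [ 523.  -126.8  290.8] w -0.0 F [0.  0.5 0.3] target [ 568.3 -101.6  135. ] off [ 2.597 -0.836  0.212] rot [-0.004 -0.005  0.006]
```

Emit:
servo_tool --offset '[[0.5,0.35,0.21],[1.3,0.35,0.21],[2.1,0.35,0.21],[2.6,0.35,0.21],[2.6,0.35,0.21],[2.6,0.15,0.21],[2.6,0,0.21],[2.6,-0.15,0.21],[2.6,-0.3,0.21],[2.6,-0.45,0.21]]' --rot '[[0,0,0],[0,0,0],[0,0,0],[0,0,0],[0,0,0],[0,0,0],[0,0,0],[0,0,0],[0,0,0],[0,0,0]]'

```text
time: 5.42
position: [546.8, -108.3, 134.4]
tool_rot: [-0.431, 0.561, -0.431, -0.561]
contact_force: [-1.4, -0.5, 1.9]
gripper_width: -0.1
```

```bash
python3 -c "
from h import *
plan(hw(46,40,50),HY+np.pi/2)"
```

```text
t 5.42 pos [ 546.8 -108.3  134.4] w -0.1 F [-1.4 -0.5  1.9] target [ 568.3 -101.6  135. ] off [-0.01  -0.376  0.017] rot [-0.015 -0.001  0.001]
```

Emit:
servo_tool --offset '[[0,-0.15,0],[0,-0.28,0],[0,-0.38,0],[0,-0.42,0],[0,-0.42,0],[0,-0.42,0]]' --rot '[[0,0,0],[0,0,0],[0,0,0],[0,0,0],[0,0,0],[0,0,0]]'

```text
time: 6.18
position: [570.4, -102.0, 134.3]
tool_rot: [-0.431, 0.561, -0.431, -0.561]
contact_force: [-2.4, -0.7, -2.2]
gripper_width: 0.1
```

```bash
python3 -c "
from h import *
plan(hw(46,40,50),HY+np.pi/2)
plan(hw(0,-25,50),HY+np.pi/2)"
```

```text
t 6.17 pos [ 570.4 -102.   134.3] w 0.1 F [-2.4 -0.7 -2.2] target [ 568.3 -101.6  135. ] off [-0.011  0.033  0.016] rot [-0.015  0.001  0.002]
t 6.17 pos [ 570.4 -102.   134.3] w 0.1 F [-2.4 -0.7 -2.2] target [ 540.7 -176.3  135. ] off [-0.011  0.798 -1.069] rot [-0.015  0.001  0.002]
```

Emit:
servo_tool --offset '[[0,0.4,0],[-0.5,0.8,0],[-1,0.8,-0.5],[-1,0.8,-1.07],[-1,0.8,-1.07],[-1,0.8,-1.07]]' --rot '[[0,0,0],[0,0,0],[0,0,0],[0,0,0],[0,0,0],[0,0,0]]'

```text
time: 6.92
position: [540.6, -176.2, 194.3]
tool_rot: [-0.431, 0.561, -0.431, -0.56]
contact_force: [-0.9, 0.0, -0.3]
gripper_width: 0.3
```

```bash
python3 - <<'E'
from h import *
ps=obs();w=bot.capture('wrist');save(w,'w2')
a=np.radians(40)
for n,X in dict(tab=hw(0,15,28),free=hw(42+60*np.sin(a),40,12+60*np.cos(a)),c1=hw(-100,-70,0)).items(): print(n,proj(w,X,ps).round())
plan(hw(0,-25,13),HY+np.pi/2)
plan(hw(0,50,13),HY+np.pi/2)
E
```

```text
tab [392. 255.]
free [439. 409.]
c1 [244.  76.]
t 6.97 pos [ 540.5 -175.8  194.3] w 0.2 F [-0.   1.2  0.1] target [ 540.7 -176.3   98. ] off [ 1.605 -0.    -0.009] rot [-0.013  0.002  0.003]
t 6.97 pos [ 540.5 -175.8  194.3] w 0.2 F [-0.   1.2  0.1] target [ 521.3 -103.8   98. ] off [1.606 0.002 1.241] rot [-0.013  0.002  0.003]
```

View pics/w2.png

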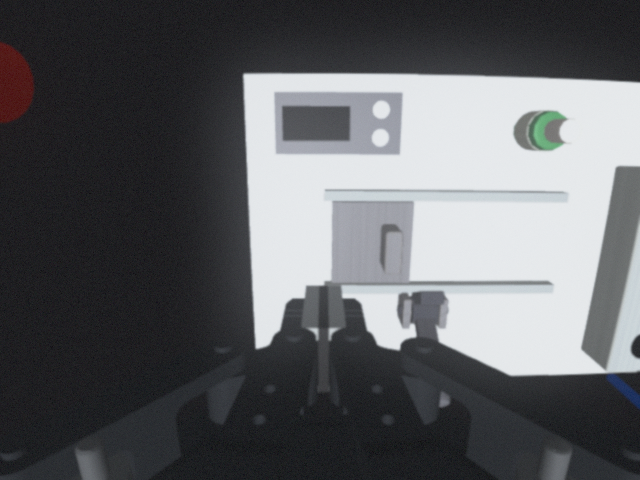

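Lever tip now shows at (443,400), close to the predicted free position (439,409). Next I push the cover tab along +y with the closed fingers.

Emit:
servo_tool --offset '[[0.8,0,0],[1.4,0,0],[1.5,0,0],[1.5,0,0.15],[1.5,0,0.35],[1.5,0,0.55],[1.5,0,0.75],[1.5,0,0.95],[1.5,0,1.1],[1.5,0,1.2]]' --rot '[[0,0,0],[0,0,0],[0,0,0],[0,0,0],[0,0,0],[0,0,0],[0,0,0],[0,0,0],[0,0,0],[0,0,0]]'

```text
time: 8.22
position: [521.9, -106.3, 104.3]
tool_rot: [0.431, -0.561, 0.431, 0.561]
contact_force: [0.4, -2.4, 1.9]
gripper_width: -0.2
```

Emit:
servo_tool --offset '[[0,0,0.04],[0,0,0.07],[0,0,0.1],[0,0,0.1]]' --rot '[[0,0,0],[0,0,0],[0,0,0],[0,0,0]]'

```text
time: 8.72
position: [521.2, -103.4, 104.3]
tool_rot: [-0.43, 0.561, -0.432, -0.559]
contact_force: [2.6, -12.4, -2.1]
gripper_width: 0.3
```

```bash
python3 -c "
from h import *
plan(hw(0,58,20),HY+np.pi/2)"
```

```text
t 8.72 pos [ 521.2 -103.4  104.3] w 0.3 F [  2.6 -12.4  -2.1] target [519.2 -96.1 105. ] off [-0.012  0.     0.126] rot [-0.032 -0.042 -0.005]
```

Emit:
servo_tool --offset '[[0,0,-0.15],[-0.4,0,-0.3],[-1.4,0,-0.3],[-2.4,0,-0.3],[-3,0,-0.3],[-3,0,-0.3],[-3,0,-0.3]]' --rot '[[0,0,0],[0,0,0],[0,0,0],[0,0,0],[0,0,0],[0,0,0],[0,0,0]]' --jaw 1

```text
time: 9.6
position: [524.8, -118.3, 283.1]
tool_rot: [0.431, -0.56, 0.431, 0.561]
contact_force: [-0.1, 0.3, -0.3]
gripper_width: 85.4
```

```bash
python3 - <<'E'
from h import *
ps=obs();print(ps[0]['q'].round(2));w=bot.capture('wrist');save(w,'w3')
for n,X in dict(tab=hw(0,70,28),hole=hw(0,0,0)).items(): print(n,proj(w,X,ps).round())
plan([515,180,290],np.radians(2))
plan([515,180,290],np.radians(182))
E
```

```text
[-0.38  0.23  0.09  1.44  0.   -0.64]
tab [367. 222.]
hole [281. 215.]
t 9.65 pos [ 524.6 -118.2  282.8] w 85.4 F [-0.1  0.1 -1.1] target [515 180 290] off [-0.114 -1.122  4.845] rot [ 1.715e+01 -6.000e-03 -2.900e-02]
t 9.65 pos [ 524.6 -118.2  282.8] w 85.4 F [-0.1  0.1 -1.1] target [515 180 290] off [-0.114 -1.122  4.845] rot [-1.285e+01  2.700e-02 -5.000e-03]
```

View pics/w3.png

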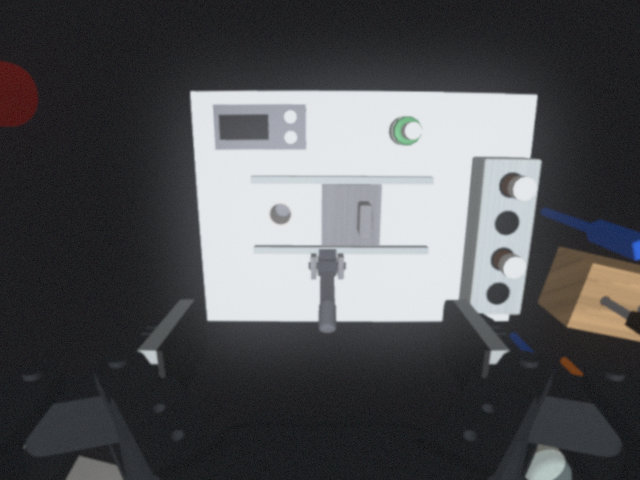

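The cover is fully open: tab at (366,221), hole at (281,214), both on the model's predictions. Now to the stylus.

Emit:
servo_tool --offset '[[-0.1,-0.1,0.4],[-0.1,-0.3,1.1],[-0.1,-0.45,1.8],[-0.1,-0.6,2.5],[-0.1,-0.75,3.2],[-0.1,-0.9,3.9],[-0.1,-1.1,4.6],[-0.1,-1.1,4.85],[-0.1,-1.1,4.85],[-0.1,-1.1,4.85]]' --rot '[[-1.4,0,0],[-3,0,0],[-4.6,0,0],[-6.2,0,0],[-7.8,0,0],[-9.4,0,0],[-11,0,0],[-12.4,0,0],[-12.8,0,0],[-12.8,0,0]]'

```text
time: 10.9
position: [513.6, 180.0, 288.9]
tool_rot: [-0.011, -0.706, -0.01, 0.708]
contact_force: [-1.0, -0.1, 0.6]
gripper_width: 85.5
```

```bash
python3 - <<'E'
from h import *
ps=obs();w=bot.capture('wrist');save(w,'w4')
c=np.array([536.8,224.9]);a=np.radians(2.1);Rz=np.array([[np.cos(a),-np.sin(a)],[np.sin(a),np.cos(a)]])
for n,v in dict(sty=(0,-45,160),spat=(0,0,155),pes=(0,45,145),c1=(-35,-75,60),c2=(35,-75,60),c3=(35,75,60),c4=(-35,75,60)).items(): print(n,proj(w,[*(c+Rz@np.array(v[:2])),v[2]],ps).round())
for l in ['stylus','spatula','pestle','holder']:
    print(l,[(round(r['p'],2),r['point'],int(r['pixels'].sum())) for r in bot.silhouettes(l,w)[:4]])
plan([538.4,180,124],np.radians(182.1))
E
```

```text
sty [284. 231.]
spat [286. 290.]
pes [289. 339.]
c1 [331. 172.]
c2 [254. 173.]
c3 [262. 323.]
c4 [332. 323.]
stylus [(0.87, [167.3, 260.3], 1460), (0.83, [373.2, 140.7], 780), (0.77, [284.9, 227.6], 957), (0.74, [182.5, 166.2], 1398)]
spatula [(0.81, [288.8, 273.5], 557)]
pestle [(0.78, [289.3, 327.0], 1393)]
holder [(0.71, [300.6, 247.1], 9444), (0.47, [332.3, 33.1], 16345)]
t 11.15 pos [514.1 179.4 290. ] w 85.3 F [ 0.5 -1.2  0.5] target [538.4 180.  124. ] off [ 2.767e+00  2.000e-03 -4.060e-01] rot [-0.076  0.004 -0.001]
```

View pics/w4.png

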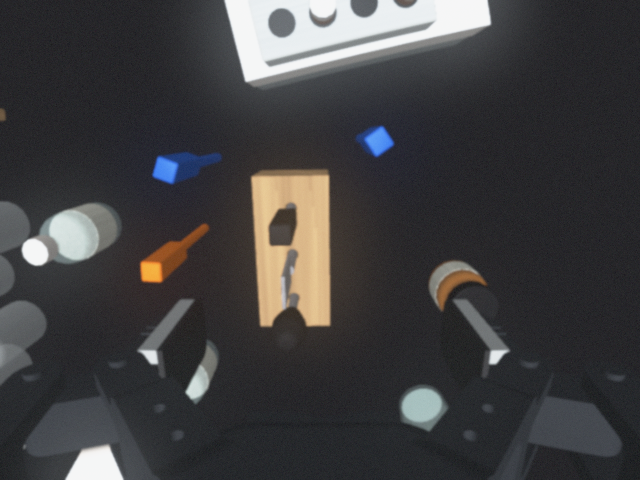

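The holder, stylus, spatula and pestle show about 3 px off prediction, with the stylus top at (281,236), so I correct by (+2, +3) mm. Next I descend, grip and lift.

Emit:
servo_tool --offset '[[0.2,-0.05,-0.44],[0.8,-0.05,-0.44],[1.5,-0.05,-0.44],[2.2,-0.05,-0.44],[2.6,-0.05,-0.44],[2.77,-0.05,-0.44],[2.77,-0.05,-0.44]]' --rot '[[-0.07,0,0],[-0.07,0,0],[-0.07,0,0],[-0.07,0,0],[-0.07,0,0],[-0.07,0,0],[-0.07,0,0]]'

```text
time: 12.02
position: [540.4, 183.4, 124.1]
tool_rot: [-0.013, -0.707, -0.013, 0.707]
contact_force: [-0.0, -0.0, -0.4]
gripper_width: 85.7
```

Emit:
servo_tool --offset '[[0,0,0],[0,0,0],[0,0,0],[0,0,0],[0,0,0],[0,0,0],[0,0,0],[0,0,0]]' --rot '[[0,0,0],[0,0,0],[0,0,0],[0,0,0],[0,0,0],[0,0,0],[0,0,0],[0,0,0]]' --jaw -1 --force 60

```text
time: 13.02
position: [540.8, 183.6, 124.5]
tool_rot: [0.013, 0.707, 0.013, -0.707]
contact_force: [2.7, 0.2, 5.2]
gripper_width: 15.4
```

Emit:
servo_tool --offset '[[-0.3,0,0],[-0.7,0,0],[-1.3,0,0],[-2,0,0],[-2.7,0,0],[-3,0,0],[-3,0,0],[-3,0,0]]' --rot '[[0,0,0],[0,0,0],[0,0,0],[0,0,0],[0,0,0],[0,0,0],[0,0,0],[0,0,0]]'

```text
time: 14.02
position: [539.9, 183.5, 302.6]
tool_rot: [-0.013, -0.706, -0.013, 0.708]
contact_force: [-0.6, -0.7, -1.0]
gripper_width: 15.5
```

```bash
python3 - <<'E'
from h import *
ps=obs();w=bot.capture('wrist')
T=c2w(w,ps)
plan(hw(0,0,220),np.radians(182.1))
plan(hw(0,0,220),np.radians(195))
s=bot.capture('scene');im=s['img'];c=proj(s,ps[1]).astype(int);print(c)
a=im[max(c[1]-90,0):c[1]+110,c[0]-120:c[0]+120];b=w['img']
a=cv2.resize(a,(400,333));b=cv2.resize(b,(400,300));b=cv2.copyMakeBorder(b,0,33,0,0,0)
cv2.imwrite('pics/g5.png',np.hstack([a,b])[:,:,::-1])
E
```

```text
t 14.07 pos [539.9 183.5 302.5] w 15.3 F [-0.8 -0.2 -0.6] target [ 534.2 -152.1  305. ] off [-0.039  5.586  0.302] rot [ 0.005  0.026 -0.004]
t 14.07 pos [539.9 183.5 302.5] w 15.3 F [-0.8 -0.2 -0.6] target [ 534.2 -152.1  305. ] off [-0.039  5.586  0.302] rot [-2.145e+00  2.600e-02 -1.000e-03]
[417 150]
```

View pics/g5.png

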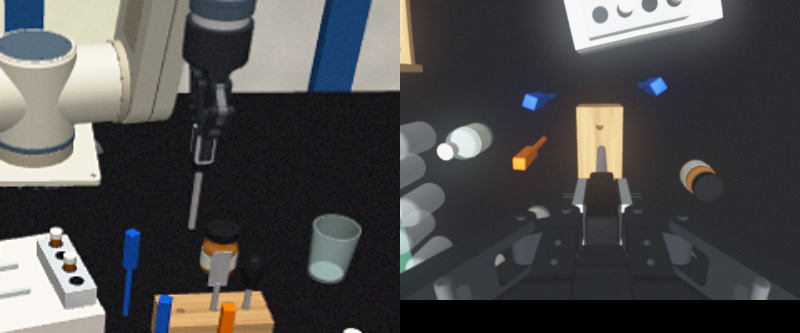

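The stylus is gripped and lifted, shaft hanging straight; the spatula and pestle remain in the holder. Moving over the hole.

Emit:
servo_tool --offset '[[0,0.4,0],[0,1.2,0.05],[0,2,0.1],[0,2.8,0.15],[0,3.6,0.2],[0,4.4,0.25],[0,5.1,0.3],[0,5.59,0.3],[0,5.59,0.3],[0,5.59,0.3]]' --rot '[[0,0,0],[0,0,0],[0,0,0],[0,0,0],[0,0,0],[0,0,0],[0,0,0],[0,0,0],[0,0,0],[0,0,0]]'

```text
time: 15.38
position: [534.6, -151.8, 303.5]
tool_rot: [-0.013, -0.707, -0.013, 0.707]
contact_force: [0.3, -0.2, -0.8]
gripper_width: 15.4
```

```bash
python3 - <<'E'
from h import *
p0=(None,np.array([539.9,183.5,302.5]),obs()[2]);
ps=obs();w=bot.capture('wrist');s=bot.capture('scene')
print('exp tip before: scene',proj(s,p0[1]-[0,0,109.3]),'seen 412,197; wrist',proj(w,p0[1]-[0,0,109.3],p0),'seen 323,237')
print('now tip',proj(w,ps[1]-[0,0,109.3],ps),'hole',proj(w,hw(0,0,0),ps))
plan(hw(0,0,120),np.radians(182.1))
save(w,'w6')
E
```

```text
exp tip before: scene [411.77430081 195.70999506] seen 412,197; wrist [320.28237875 239.30964604] seen 323,237
now tip [320.28237875 239.30964604] hole [321.39846233 207.29076425]
t 15.47 pos [ 534.8 -151.3  303.9] w 15.5 F [-0.9  0.4 -0.5] target [ 534.2 -152.1  205. ] off [1.649 0.013 0.01 ] rot [0.015 0.003 0.003]
```

View pics/w6.png

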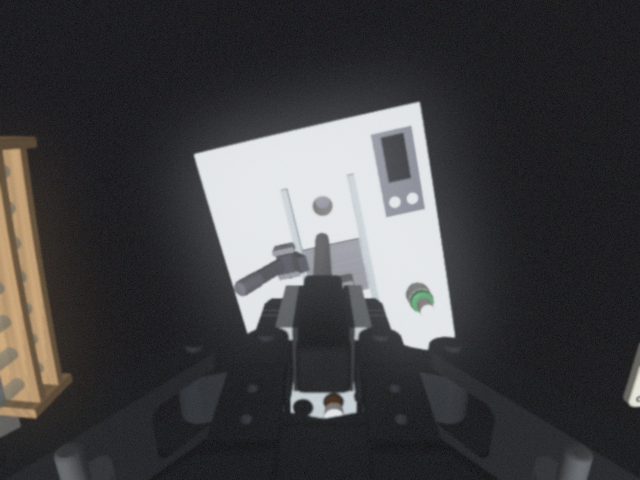

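Hole at (322,206) and stylus tip at (321,237) match predictions within about 1 px. Descending into the hole.

Emit:
servo_tool --offset '[[0.6,0.01,0],[1.2,0.01,0],[1.6,0.01,0],[1.75,0.01,0],[1.85,0.01,0],[1.95,0.01,0],[2.05,0.01,0],[2.1,0.01,0],[2.1,0.01,0]]' --rot '[[0,0,0],[0,0,0],[0,0,0],[0,0,0],[0,0,0],[0,0,0],[0,0,0],[0,0,0],[0,0,0]]'

```text
time: 16.6
position: [534.8, -153.0, 178.0]
tool_rot: [-0.013, -0.707, -0.013, 0.707]
contact_force: [0.0, -0.2, 0.3]
gripper_width: 15.4
```

Emit:
servo_tool --offset '[[0.05,0,0],[0.1,0,0],[0.14,0,0],[0.17,0,0],[0.2,0,0],[0.22,0,0],[0.24,0,0],[0.24,0,0],[0.24,0,0]]' --rot '[[0,0,0],[0,0,0],[0,0,0],[0,0,0],[0,0,0],[0,0,0],[0,0,0],[0,0,0],[0,0,0]]'

```text
time: 17.73
position: [534.9, -153.0, 163.8]
tool_rot: [0.013, 0.707, 0.013, -0.707]
contact_force: [-0.8, 0.5, 3.9]
gripper_width: 15.1
```

Emit:
servo_tool --offset '[[0.02,0,0],[0.04,0,0],[0.04,0,0],[0.04,0,0]]' --rot '[[0,0,0],[0,0,0],[0,0,0],[0,0,0]]'

```text
time: 18.23
position: [535.2, -153.1, 163.1]
tool_rot: [0.014, 0.708, 0.013, -0.706]
contact_force: [-4.2, 1.7, 19.6]
gripper_width: 15.6
```

Emit:
servo_tool --offset '[[0.02,0,0],[0.03,0,0],[0.03,0,0],[0.03,0,0]]' --rot '[[0,0,0],[0,0,0],[0,0,0],[0,0,0]]'

```text
time: 18.73
position: [535.7, -153.3, 162.7]
tool_rot: [0.014, 0.709, 0.012, -0.705]
contact_force: [-5.5, 2.2, 29.1]
gripper_width: 15.2
```

Emit:
servo_tool --offset '[[-0.03,0,0],[-0.03,0,0],[-0.03,0,0],[-0.03,0,0]]' --rot '[[0,0,0],[0,0,0],[0,0,0],[0,0,0]]'

```text
time: 19.23
position: [535.5, -153.1, 163.1]
tool_rot: [0.014, 0.708, 0.013, -0.706]
contact_force: [-2.8, 0.5, 17.3]
gripper_width: 15.4
```

```bash
python3 - <<'E'
from h import *
ps=obs();w=bot.capture('wrist');s=bot.capture('scene')
plan(hw(0,0,163-85),np.radians(182.1))
print('tab',proj(w,hw(0,70,28),ps),'hole',proj(w,hw(0,0,0),ps))
a=cv2.resize(s['img'][130:310,190:480],(470,292));b=cv2.resize(w['img'],(389,292))[:,:330]
cv2.imwrite('pics/f.png',np.hstack([a,b])[:,:,::-1])
E
```

```text
t 19.32 pos [ 535.5 -153.2  163.1] w 15.3 F [-2.9  0.8 17.6] target [ 534.2 -152.1  163. ] off [ 0.001 -0.018  0.02 ] rot [ 0.004 -0.025 -0.013]
tab [351.52346617 391.90499748] hole [322.70450607 256.02484015]
```

View pics/f.png

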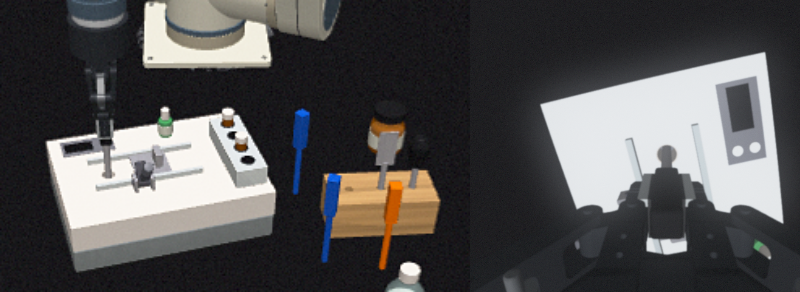

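The last picture shows the stylus in the hole, the lever over, the cover open, and the vial, spatula and pestle standing. The wrist reads about 17 N against the hard stop. Handing in.

```bash
python3 -c "
from h import *
print(bot.job_done()); print(obs()[0]['contact_force'])"
```

```text
the job is handed in; nothing more can be done
None
the job is handed in; nothing more can be done
```

I did every step of the task and handed the job in at about 19 s of the 58 s allowed; no verdict is reported. I flipped the cam lever over with the closed fingers and pushed the cover open by its tab. Then I took the black stylus from the holder, reached it down the hole and pressed the reset button to its stop.

- **Lever and cover:** after the cover push the tab and hole showed within about 1 px of where a fully open cover would put them. The lever tip was about 10 px from its predicted fully-free position when viewed at 7 s. The last picture shows the lever over and the cover open.
- **Button:** the tip should be about 31 mm below the hole's mouth and roughly 2 mm off its axis, judged from the arm's position. The force rose steeply there (about 4 N, then 20 N, then 29 N), which I took as the hard stop. I eased back to a steady 17 N before handing in.
- **Grip:** the stylus was still held at 15.3 mm opening with 60 N set. The grip force itself is not measured.
- **Other things:** the vial, jar, spatula and pestle were standing in the last picture. The beaker, flask and bottles were not all in view then, but nothing I did went near them.

No check failed. The only mismatch was the holder, which stood about 3 mm off my first estimate; I corrected for it before gripping. The joint values for lever, cover and button could not be read directly, so these checks rest on pictures, positions and forces.

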